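# Wind the timer, then hold a root-tip squash under the spring press

## Task

A root-tip squash lies under its cover glass on the sprung bed of the small bench press. First wind the timer's dial anticlockwise, grasp by grasp, until it is fully wound at its end stop; only then press the squash: with the loose pressing block set in the press window, push it down against the spring until its flange lies firmly on both brass stop bars. Finish while still holding it pressed down (do not let go: the spring would lift it), and leave the two stain bottles behind the press, the dish and the forceps where they are.

Things in the scene. Friction and masses are not known exactly. Their poses are not given: they have to be found in the camera images.
- press: Squash press, screwed to the worktop: grey base 130 (x) x 96 (y) x 12 mm, four pillars, aluminium guide plate 114 x 78 mm with its top 58 mm above the worktop. In it a rectangular window 84 (along the press's x) x 40 mm (y) with a 2.5 mm lead-in chamfer; below it a dark sprung bed with the glass slide. Origin: centre of the base's underside; z up.
- press_mouth (a point): Centre of the press window at the height of the top of the two brass stop bars, 61 mm above the worktop. Axes as the press: x along the window's long side. The bars (60 x 8 mm, 3 mm proud of the guide plate) lie along the window's long sides, 29.5 mm either side of the middle.
- press_stops: The two brass stop bars on the guide plate (fixed to it); the hard stop for the block's flange; a downward push of 15 to 20 N holds the flange firmly on them. Origin and axes as press.
- press_bed (a joint): How far the sprung bed is pushed down, in m: 0 at rest (glass 43 mm above the worktop, 18 mm below the tops of the stop bars); about 0.008 when the block's flange lies on the stop bars. Spring: about 5 N to start moving and 10 N at 0.008, pushing up; the weight of the block alone does not move it.
- press_block: Loose pressing block, 0.28 to 0.42 kg: orange pad 60 x 28 x 4 mm, above it an aluminium foot 80 (x) x 36 (y) mm up to 26 mm, flange 88 x 72 mm from 26 to 34 mm, black grip on top. Origin: centre of the pad's underside; z up. Foot fits the window with 2 mm play each side, either way round. It touches the glass with its origin 18 mm below press_mouth; pressed home, 26 mm below it.
- block_grip (a point): Centre of the block's black upright grip, 55 mm above the block's origin. The grip is 46 (block's x) x 24 (y) x 42 mm, from the flange's top (34 mm) to 76 mm. Grasp it across the 24 mm, fingertips resting on the flange.
- timer: Wind-up lab timer: cream body 62 x 68 x 26 mm standing firmly on grip feet (it does not slip), with a blue dial on top: disc 52 mm in diameter from 26.5 to 31 mm height, and in its middle a round knob 21 mm in diameter from 31 to 45 mm height. Origin: centre of the underside; the dial's axis is vertical through it.
- timer_dial (a joint): Angle of the timer's dial in rad: it grows anticlockwise seen from above, which winds the timer; 5.24 is the end stop (fully wound), where it starts is about 1.6 to 2.6. It stays where it is left and turns with about 0.03 N m.
- bottle_violet: Dropper bottle of violet stain with a black dropper, 34 mm across, 107 mm tall, behind the press: leave alone. Origin: centre of its underside.
- bottle_safra: Dropper bottle of red stain with a black dropper, 34 mm across, 107 mm tall, behind the press: leave alone. Origin: centre of its underside.
- petri_bottom: Open dish with amber agar, 86 mm across, 13 mm high, nearer the robot than the press: leave alone. Origin: centre of its underside.
- forceps: Steel forceps lying flat, 135 x 15 x 7 mm, nearer the robot than the press: leave alone. Origin: centre of its underside.
Mind the look-alikes: they are no part of the job. Leave any pink look-alike of the press_block alone.

How it is judged (in metres and radians):
On the way, in this order (a step that is already met when the one before it is completed fails the run):
1. the timer's dial is wound up to its end stop (value of joint timer_dial above 5.05 rad), for 0.2 s.
2. the block is pressed down on to both stop bars against the spring (value of joint press_bed above 0.0065 m and z of press_block in the frame of press_mouth below -0.024 m and horizontal distance between press_block and press_mouth below 0.005 m and angle between press_block's own z axis and vertical below 0.03 rad and contact force between press_block and press_stops above 1 N and contact force between the fingers and press_block above 1 N), for 0.3 s.
At the end, for the whole second after the job is handed in: Fingers still press on the block (over 1 N); it is in the window (5 mm, tilt 0.03 rad), flange on the stop bars (over 1 N, origin 24 mm or more below press_mouth), bed down 6.5 of 8 mm or more and still; dial at 5.05 rad or more. All through the last second (all of step 2 and velocity of joint press_bed below 0.005 m/s and value of joint timer_dial above 5.05 rad); the arm keeps its last pose, push and grip.
It fails at once if a bottle, the dish or the forceps is shoved or knocked over (distance of any of bottle_violet, bottle_safra, petri_bottom, forceps from where it was at the start of the episode above 0.02 m or angle between any of bottle_violet, bottle_safra's own z axis and vertical above 0.35 rad).
It also fails if it takes over 67 s, if anything falls off the work surface, if the arm or the gripper's body presses on something with over 40 N, if the wrist force passes 120 N, or if a joint passes its speed limit or range.

## Robot

A 6-joint arm with a two-finger parallel gripper is mounted at the origin on a cart in front of the work surface, level with it; the furniture and walls round the work are solid. World frame = base frame: x ahead of the robot, y to its left, z up, the work surface at z = 0. Lengths are in mm, angles in rad, forces in N, time in s.
With the tool pointing down it reaches from about 325 to 850 mm from the base axis. Payload 15.5 kg.
Tool frame: the origin (TCP) lies on the centre line of the jaws, within the pads' length; the fingertips stand 8 mm ahead of it and the grasp point (between the pads) lies 11 mm behind it; z points along the fingers, y is the direction in which the jaws open and shut (so a half turn about z gives the same grasp; the last joint's range is limited). The gripper opens to 91 mm and grips with 3 to 60 N. Pads are 32 mm wide; open, the fingers measure 118 mm over their backs; the gripper's body (76 mm by 178 mm) begins 60 mm behind the grasp point.
Start: joints at [1.105, 0.494, 1.345, -0, 1.302, -0.096], TCP at [226.471, 582.527, 221.915] pointing down, gripper open.
Joint ranges: [-2.91, 2.91], [-0.82, 2.16], [0.22, 2.67], [-1.22, 4.37], [0.12, 2.79], [-3.08, 3.08]. Speed limits (rad/s): [1.89, 1.89, 2.57, 3.01, 3.01, 3.01].

## Interface

Orientations are given as [roll, pitch, yaw] about the fixed x, y, z axes, in that order (R = Rz(yaw) Ry(pitch) Rx(roll)).
In Python, from rig import ctrl gives the robot as it stands. The module is installed in compiled form; this text tells all that it offers.
- The arm moves only by the tool apply_moves, never from a script. Its argument "rows" is a list of rows, each a list of 2 entries, a list of its own where there are three numbers: the shift along the tool's x, y, z in units of 800 mm (1.0 is 800 mm), then the turn, a rotation vector about the tool's x, y, z in units of 2 pi rad (1.0 is 2 pi rad). In form: [[[x, y, z], [ax, ay, az]], ...]. A call has 1 to 12 rows; each row is the pose to reach, as a shift and turn from the pose measured when the call began, along the tool's axes at that moment, turning the shorter way round; what a row does not reach only later rows make up. A row lasts 1/8 s, in which the tool goes at most 62.5 mm and 10.7 degrees, less where a joint would pass 70% of its speed; a pose out of reach is approached as far as the arm can. A call with a number of a shift or a turn outside -1 to 1 is refused whole. A call with a gripper value outside its range is refused whole. "hand" is the opening, from 0 (shut) to 1 (fully open), set as the call begins (left out, the last holds). The fingers move at their own pace and stop on an object; "squeeze" is the grip in N (left out, the last holds). Time passes only in rows, so rows that repeat a pose let the fingers close. It gives the time, the measured TCP pose, the force and the opening at its end, in the units of the state.
- ctrl.observe(): the state, without advancing time (a new reading comes with each control period).
- ctrl.capture(name): name is "side" or "top" or "wrist"; returns a dict with "img" (480x640x3 uint8, blue, green, red), "range_z" (480x640 float32, mm along the optical axis (not along the pixel's ray), 0 where there is no reading), "camera_matrix" (3x3 intrinsics, pixels), "extrinsics" (4x4, takes a point from camera to world coordinates). Camera axes: x right, y down, z forward; pixel columns grow to the right and rows downward; lengths in mm; the calibration is good to about 2 mm. The wrist camera is an equidistant fisheye: a pixel r from the principal point sees the ray r / f radians off the axis. A picture is of the moment at which its call begins.
- ctrl.close_job(): hands the job in, once; it reports no verdict.
The state is a dict: "time": time; "qpos": joint angles; "joint_velocities": joint speeds; "effort": joint torques, N m; "ee_pos": TCP position; "tcp_rot": TCP orientation; "ft_force": force on the tool from outside, world axes, zero at the start; "torque": the same for the moment, N m; "width": opening from 0.0 (shut) to 1.0 (fully open).
Only numpy, scipy, OpenCV 4.12 (cv2) and the standard library are available. Lean on these libraries where they do the work, as an engineer would, in place of code of your own. Each camera call takes 0.05 s, during which the arm holds its last target. There are 200 camera calls.

## Working session

There is one attempt and no reset: what is moved stays moved. The work goes in short steps, Python scripts to look and compute and a tool call to move; the robot and the scene stay as the last step left them, time stands still between calls to the robot, and variables do not carry over. Pictures are saved under pics/ and viewed, about 8 in all and at most 12, crops included, and the job is handed in when it is done.

Besides the shell and the picture viewer there is one more tool, called after "Call:" as a command line: name --argument value ..., lists and objects as JSON in quotes. apply_moves: Moves the arm, as the interface text tells. Shifts and turns lie within -1 to 1; 1 stands for 800 mm of shift or 2 pi rad of turn. Its arguments: {"type":"object","properties":{"rows":{"type":"array","items":{"type":"array"}},"hand":{"type":"number"},"squeeze":{"type":"number"}},"required":["rows"]}

```bash
mkdir -p pics; cat > h.py <<'E'
import numpy as np,cv2
from rig import ctrl
def cap(n,f=None):
    c=ctrl.capture(n)
    if f: cv2.imwrite('pics/'+f+'.png',c['img'])
    np.savez('pics/'+(f or n)+'.npz',**c)
    return c
def ray(c,u,v):
    K=c['camera_matrix'];T=c['extrinsics']
    d=np.array([(u-K[0,2])/K[0,0],(v-K[1,2])/K[1,1],1.])
    return T[:3,3],T[:3,:3]@d
def onplane(c,u,v,z):
    o,d=ray(c,u,v);return o+d*(z-o[2])/d[2]
def pts(c):
    K=c['camera_matrix'];T=c['extrinsics'];Z=c['range_z'];v,u=np.mgrid[:480,:640]
    P=np.stack([(u-K[0,2])/K[0,0]*Z,(v-K[1,2])/K[1,1]*Z,Z],-1)
    return P@T[:3,:3].T+T[:3,3]
E
python3 - <<'E'
from h import *
s=ctrl.observe();print(s)
a=cap('top','top0');b=cap('side','side0')
for c in(a,b):print(c['camera_matrix'],c['extrinsics'].round(3))
E
```

```text
{'time': 0.0, 'qpos': array([ 1.10448318e+00,  4.94155021e-01,  1.34616037e+00, -9.53786913e-06,
        1.30248206e+00, -9.55119556e-02]), 'joint_velocities': array([ 2.33196791e-04,  5.14239750e-05, -5.80308828e-04, -9.88890451e-04,
        1.10597058e-03,  1.26134840e-03]), 'effort': array([-3.83238381e-03, -8.78792667e+01, -3.81876326e+01,  7.02800718e-02,
        5.29491424e-02, -7.59829072e-05]), 'ee_pos': array([226.31141551, 582.17898024, 221.34586155]), 'tcp_rot': array([-3.14039247e+00, -1.05745917e-04,  2.77079393e+00]), 'ft_force': array([ 0.48336999, -0.415014  ,  0.24084395]), 'torque': array([-0.00770317, -0.00684717, -0.04070977]), 'width': 0.9996918661872645}
[[529.58373564   0.         324.69880229]
 [  0.         529.58373564 243.08205308]
 [  0.           0.           1.        ]] [[ 7.000000e-03 -9.990000e-01  4.600000e-02  5.062940e+02]
 [-1.000000e+00 -7.000000e-03  2.000000e-03  2.407050e+02]
 [-1.000000e-03 -4.600000e-02 -9.990000e-01  1.092592e+03]
 [ 0.000000e+00  0.000000e+00  0.000000e+00  1.000000e+00]]
[[552.77169792   0.         322.81135772]
 [  0.         552.77169792 234.65096305]
 [  0.           0.           1.        ]] [[-9.930000e-01 -3.800000e-02  1.080000e-01  4.279190e+02]
 [-1.120000e-01  5.220000e-01 -8.450000e-01  1.132613e+03]
 [-2.400000e-02 -8.520000e-01 -5.230000e-01  6.313760e+02]
 [ 0.000000e+00  0.000000e+00  0.000000e+00  1.000000e+00]]
```

View pics/top0.png

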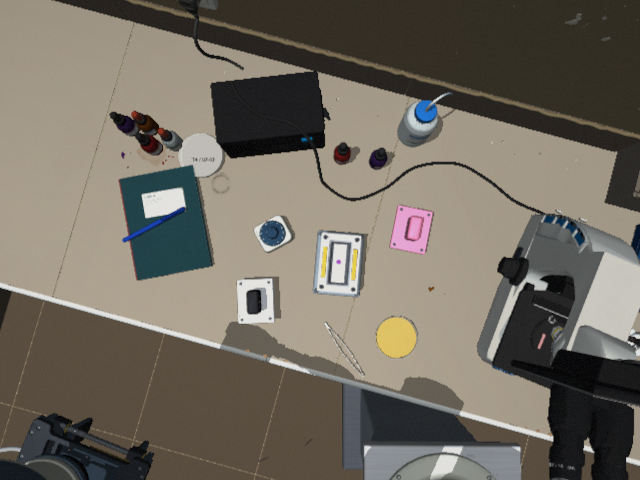

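View pics/side0.png

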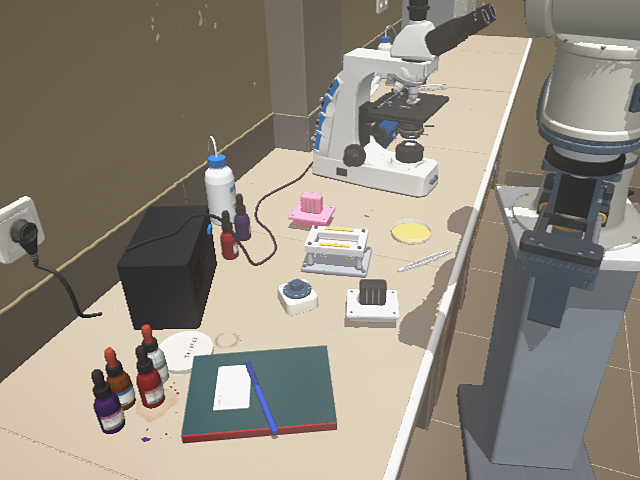

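The top view shows the white block with the black grip at (256,301), which fits press_block. The pink look-alike is at (411,229). The timer is at (272,233), the press at (339,263), the forceps at (345,347) and the dish at (397,337). Next I measure and confirm with one crop.

```bash
python3 - <<'E'
from h import *
c=dict(np.load('pics/top0.npz'));P=pts(c);img=c['img']
hsv=cv2.cvtColor(img,cv2.COLOR_BGR2HSV)
def reg(u0,u1,v0,v1):
    m=np.zeros((480,640),bool);m[v0:v1,u0:u1]=1;return m
def rect(m,name,z):
    m=m.astype(np.uint8);n,l,s,ce=cv2.connectedComponentsWithStats(m);i=1+s[1:,4].argmax()
    v,u=np.where(l==i);X=np.array([onplane(c,a,b,z)[:2] for a,b in zip(u,v)],np.float32)
    r=cv2.minAreaRect(X);print(name,len(u),np.round(X.mean(0),1),np.round(r[0],1),np.round(r[1],1),round(r[2],1),'px',ce[i].round(1),'z',np.median(P[v,u,2]).round(1))
Z=P[...,2]
b=reg(225,285,270,330)
rect(b&(Z>25)&(Z<45),'flange',34); rect(b&(Z>60),'grip',76)
rect(b&(hsv[...,2]<70),'gripdark',76)
t=reg(245,300,205,260)
rect(t&(Z>15)&(hsv[...,1]<60),'timerbody',26);rect(t&(hsv[...,1]>90)&(hsv[...,0]>95)&(hsv[...,0]<125),'dial',31);rect(t&(Z>38),'knob',45)
p=reg(305,375,220,305)
rect(p&(Z>50),'plate',58)
y=p&(hsv[...,0]>18)&(hsv[...,0]<35)&(hsv[...,1]>110)
rect(y&reg(0,338,0,480),'bar1',61);rect(y&reg(340,640,0,480),'bar2',61)
rect(p&(Z>5)&(Z<20),'base',12)
cv2.imwrite('pics/crop.png',cv2.resize(img[195:335,220:380],None,fx=4.2,fy=4.2,interpolation=cv2.INTER_CUBIC))
E
```

```text
flange 1253 [439.4 379.2] [439.1 380.4] [87.3 71.7] 0.8 px [255.6 300.8] z 32.3
grip 310 [439.2 379.4] [439.7 378.6] [45.7 26.8] 0.8 px [252.6 302.3] z 73.7
gripdark 309 [441.3 377.5] [440.7 377.7] [43.8 24.9] 0.7 px [253.6 301.2] z 73.6
timerbody 443 [572.6 348.1] [574.2 347.8] [59.4 65.2] 29.6 px [272.4 234.4] z 23.8
dial 423 [575.3 347.9] [575.3 347.7] [46.7 47.5] 31.5 px [272.2 232.9] z 31.7
knob 101 [574.4 348.6] [574.2 348.9] [19.9 19.8] 0.6 px [271.2 232.9] z 43.1
plate 1460 [514.8 214.9] [514.5 215.7] [ 79.4 114.8] 85.4 px [338.6 263.4] z 56.7
bar1 104 [518.1 243.8] [518.2 243.8] [ 6.6 57. ] 85.6 px [323.8 261.5] z 59.2
bar2 102 [513.5 185.1] [512.9 185.2] [ 6.7 56.7] 85.8 px [354.  264.1] z 59.2
base 625 [512.6 219.5] [514.8 215. ] [ 95.4 129.2] 85.7 px [335.8 264.6] z 9.9
```

View pics/crop.png

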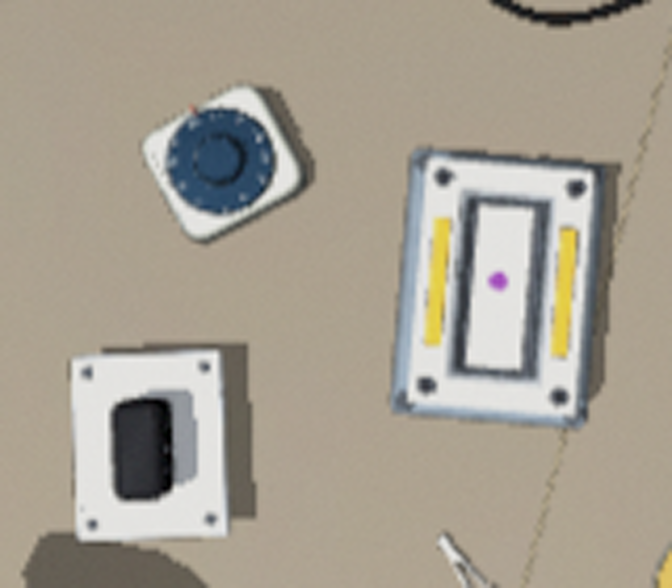

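Only the white block at crop (140,450), with its long side about 87 mm along world x, fits press_block. The press centre is near (515.5,215) with yaw about -4.5°, and the knob is near (574.5,348.5).

```bash
cat >> h.py <<'E'
from scipy.spatial.transform import Rotation as Ro
def rel(x,y,z,yaw):
    s=ctrl.observe();R=Ro.from_euler('xyz',s['tcp_rot'])
    d=R.inv().apply(np.array([x,y,z])-s['ee_pos'])/800
    w=(R.inv()*Ro.from_euler('xyz',[np.pi,0,yaw])).as_rotvec()/(2*np.pi)
    print('t',s['time'],'pos',s['ee_pos'].round(1),'rot',s['tcp_rot'].round(3),'q6',s['qpos'][5].round(2),'F',s['ft_force'].round(1),'T',s['torque'].round(2),'w',round(s['width'],3))
    print('REL',d.round(4).tolist(),w.round(4).tolist())
E
python3 -c "
from h import *
rel(574.5,348.5,130,0)"
```

```text
t 0.1 pos [226.3 582.2 221.4] rot [-3.14  -0.     2.771] q6 -0.1 F [0.6 0.5 0.1] T [-0.03 -0.02  0.02] w 0.998
REL [-0.5115, -0.1145, 0.1143] [-0.0001, 0.0002, 0.441]
```

Call:
apply_moves --rows '[[[-0.51,-0.114,0.02],[0,0,0.441]],[[-0.51,-0.114,0.02],[0,0,0.441]],[[-0.51,-0.114,0.02],[0,0,0.441]],[[-0.51,-0.114,0.02],[0,0,0.441]],[[-0.51,-0.114,0.02],[0,0,0.441]],[[-0.51,-0.114,0.02],[0,0,0.441]],[[-0.5115,-0.1145,0.08],[0,0,0.441]],[[-0.5115,-0.1145,0.1143],[0,0,0.441]],[[-0.5115,-0.1145,0.1143],[0,0,0.441]],[[-0.5115,-0.1145,0.1143],[0,0,0.441]],[[-0.5115,-0.1145,0.1143],[0,0,0.441]],[[-0.5115,-0.1145,0.1143],[0,0,0.441]]]' --hand 0.55

```text
time: 1.6
ee_pos: [574.3, 348.4, 129.6]
tcp_rot: [3.141, 0.001, 0.515]
ft_force: [0.1, 0.1, -0.4]
width: 0.549
```

```bash
python3 -c "
from h import *
rel(574.5,348.5,130,0)"
```

```text
t 1.6 pos [574.3 348.4 129.6] rot [3.141e+00 1.000e-03 5.150e-01] q6 1.51 F [ 0.1  0.1 -0.4] T [-0.07  0.15 -0.05] w 0.549
REL [0.0003, -0.0, -0.0005] [0.0002, 0.0002, 0.0819]
```

Call:
apply_moves --rows '[[[0,0,0],[0,0,0.082]],[[0,0,0],[0,0,0.082]],[[0,0,0],[0,0,0.082]],[[0,0,0],[0,0,0.082]]]'

```text
time: 2.1
ee_pos: [574.1, 348.3, 129.3]
tcp_rot: [3.14, 0.002, 0.0]
ft_force: [0.8, 0.6, 0.4]
width: 0.549
```

```bash
python3 - <<'E'
from h import *
c=cap('wrist','w1');print(c['camera_matrix'].round(1),c['extrinsics'].round(3))
t=cap('top','top1')
rel(574.5,348.5,41,0)
E
```

```text
[[371.6   0.  319.1]
 [  0.  371.6 235.8]
 [  0.    0.    1. ]] [[-0.00000e+00 -9.55000e-01 -2.98000e-01  6.57861e+02]
 [-1.00000e+00  1.00000e-03 -1.00000e-03  3.48787e+02]
 [ 1.00000e-03  2.98000e-01 -9.55000e-01  2.92077e+02]
 [ 0.00000e+00  0.00000e+00  0.00000e+00  1.00000e+00]]
t 2.2 pos [574.1 348.3 129.4] rot [3.14e+00 1.00e-03 3.00e-03] q6 2.02 F [-0.2 -0.4 -0.3] T [ 0.    0.14 -0.  ] w 0.549
REL [0.0006, -0.0004, 0.1105] [0.0002, 0.0002, 0.0005]
```

View pics/w1.png

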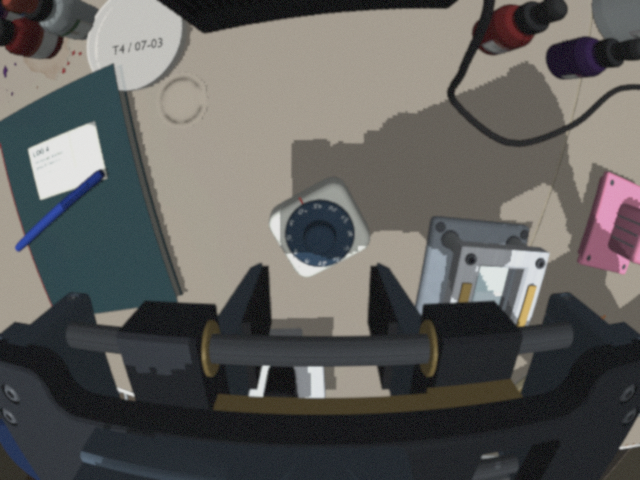

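The wrist view shows the dial centred near (320,233) with its red mark at (301,200). The fingertips are at (255,270) and (382,270). I'll compute the knob position from this view and cross-check it.

```bash
cat >> h.py <<'E'
def wray(c,u,v):
    K=c['camera_matrix'];T=c['extrinsics'];x=(u-K[0,2])/K[0,0];y=(v-K[1,2])/K[1,1];r=np.hypot(x,y)
    k=np.sin(r)/r if r>1e-9 else 1.
    return T[:3,3],T[:3,:3]@np.array([x*k,y*k,np.cos(r)])
def wplane(c,u,v,z):
    o,d=wray(c,u,v);return o+d*(z-o[2])/d[2]
E
python3 - <<'E'
from h import *
c=dict(np.load('pics/w1.npz'));hsv=cv2.cvtColor(c['img'],cv2.COLOR_BGR2HSV)
m=(hsv[...,1]>90)&(hsv[...,0]>95)&(hsv[...,0]<125);k=np.zeros_like(m);k[190:280,260:380]=1;m&=k
m=cv2.morphologyEx(m.astype(np.uint8),cv2.MORPH_CLOSE,np.ones((5,5)))
v,u=np.where(m>0);X=np.array([wplane(c,a,b,31)[:2] for a,b in zip(u,v)],np.float32)
print(len(u),cv2.minEnclosingCircle(X),X.mean(0),u.mean(),v.mean())
Z=c['range_z'];print(Z[225:250:5,310:332:5].round(0))
o,d=wray(c,320,235);A=c['extrinsics'];print(o+d/ (d@A[:3,2])*Z[235,320])
# range-based knob: points with world z in 38..50
L=[]
for b in range(190,280):
  for a in range(270,370):
    if Z[b,a]>0:
      o,d=wray(c,a,b);p=o+d/(d@A[:3,2])*Z[b,a]
      if 39<p[2]<55:L.append(p)
L=np.array(L);print(len(L),L.mean(0),L.min(0),L.max(0))
E
```

```text
2710 ((569.1710205078125, 337.6078796386719), 38.0482063293457) [577.7255 348.3043] 319.3446494464945 233.75387453874538
[[263. 257. 258. 259. 265.]
 [258. 257. 256. 257. 258.]
 [258. 256. 258. 257. 258.]
 [259. 260. 259. 260. 259.]
 [260. 261. 260. 260. 260.]]
[581.47048348 347.87447422  45.73403467]
820 [578.69970412 348.28227524  44.98326954] [566.81590168 337.1861441   39.04892637] [588.70427115 359.24173787  47.65450545]
```

Call:
apply_moves --rows '[[[0.003,-0.0002,0.06],[0,0,0]],[[0.003,-0.0002,0.095],[0,0,0]],[[0.003,-0.0002,0.1095],[0,0,0]],[[0.003,-0.0002,0.1095],[0,0,0]],[[0.003,-0.0002,0.1095],[0,0,0]]]'

```text
time: 2.82
ee_pos: [577.2, 348.7, 43.1]
tcp_rot: [3.141, -0.0, 0.004]
ft_force: [0.2, -0.3, -0.5]
width: 0.55
```

Call:
apply_moves --rows '[[[0,0,0],[0,0,0]],[[0,0,0],[0,0,0]],[[0,0,0],[0,0,0]],[[0,0,0],[0,0,0]],[[0,0,0],[0,0,0]]]' --hand 0 --squeeze 15

```text
time: 3.45
ee_pos: [577.3, 348.1, 43.3]
tcp_rot: [3.14, -0.0, 0.004]
ft_force: [0.4, -6.0, 4.1]
width: 0.219
```

```bash
python3 -c "
from h import *
rel(576.5,348.5,42,0)"
```

```text
t 3.45 pos [577.3 348.1  43.3] rot [ 3.14  -0.     0.004] q6 2.02 F [ 0.4 -6.   4.1] T [-1.12  0.14  0.05] w 0.219
REL [-0.0009, -0.0005, 0.0017] [0.0003, -0.0001, 0.0006]
```

Call:
apply_moves --rows '[[[0,0.0008,0],[0,0,-0.028]],[[0,0.0008,0],[0,0,-0.056]],[[0,0.0008,0],[0,0,-0.084]],[[0,0.0008,0],[0,0,-0.112]],[[0,0.0008,0],[0,0,-0.14]],[[0,0.0008,0],[0,0,-0.168]],[[0,0.0008,0],[0,0,-0.196]],[[0,0.0008,0],[0,0,-0.224]],[[0,0.0008,0],[0,0,-0.25]],[[0,0.0008,0],[0,0,-0.25]],[[0,0.0008,0],[0,0,-0.25]]]'

```text
time: 4.82
ee_pos: [578.1, 347.0, 43.4]
tcp_rot: [3.14, 0.002, 1.575]
ft_force: [5.0, -3.4, -2.9]
width: 0.22
```

```bash
python3 -c "
from h import *
rel(576.5,348.5,42,3.14)
c=cap('wrist','w2')
cv2.imwrite('pics/w2c.png',cv2.resize(c['img'][120:400,160:480],None,fx=2.1,fy=2.1))"
```

```text
t 4.825 pos [578.1 347.   43.4] rot [3.140e+00 2.000e-03 1.575e+00] q6 0.45 F [ 5.  -3.4 -2.9] T [-0.77 -0.9   0.  ] w 0.22
REL [0.0019, -0.002, 0.0018] [-0.0, 0.0005, -0.2491]
```

View pics/w2c.png

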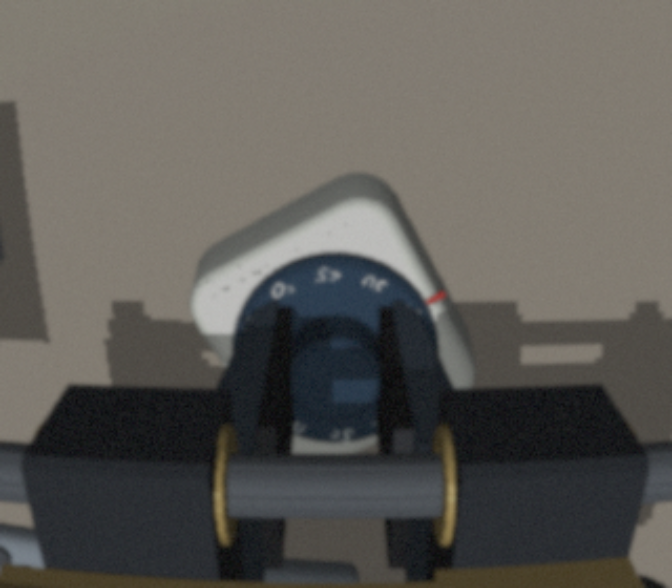

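The fingers hold the knob between them at about (335,370) in the crop, at the stem over the disc. I'll continue winding.

Call:
apply_moves --rows '[[[-0.0005,0.0008,0],[0,0,-0.028]],[[-0.0005,0.0008,0],[0,0,-0.056]],[[-0.0005,0.0008,0],[0,0,-0.084]],[[-0.0005,0.0008,0],[0,0,-0.112]],[[-0.0005,0.0008,0],[0,0,-0.14]],[[-0.0005,0.0008,0],[0,0,-0.168]],[[-0.0005,0.0008,0],[0,0,-0.196]]]'

```text
time: 5.75
ee_pos: [579.1, 347.4, 43.5]
tcp_rot: [3.141, 0.003, 2.812]
ft_force: [1.5, 6.1, -3.9]
width: 0.225
```

```bash
python3 -c "
from h import *
rel(578,347.5,42,3.14)
c=cap('wrist','w3')
print(ctrl.observe()['effort'].round(3))"
```

```text
t 5.75 pos [579.1 347.4  43.5] rot [3.141e+00 3.000e-03 2.812e+00] q6 -0.79 F [ 1.5  6.1 -3.9] T [ 1.23 -0.32 -0.03] w 0.225
REL [0.0014, -0.0004, 0.0018] [-0.0, 0.0004, -0.0522]
[  -3.096 -102.965  -27.898   -1.419    1.53     3.923]
```

Call:
apply_moves --rows '[[[0,0,0],[0,0,-0.028]],[[0,0,0],[0,0,-0.056]],[[0,0,0],[0,0,-0.084]],[[0,0,0],[0,0,-0.112]],[[0,0,0],[0,0,-0.14]],[[0,0,0],[0,0,-0.168]],[[0,0,0],[0,0,-0.168]]]'

```text
time: 6.68
ee_pos: [579.1, 348.5, 43.6]
tcp_rot: [-3.14, 0.003, -2.402]
ft_force: [-0.2, 6.9, -0.3]
width: 0.22
```

```bash
python3 -c "
from h import *
rel(578,347.5,42,3.14)
c=cap('wrist','w4');a=[cv2.imread('pics/w%d.png'%i)[200:360,240:400] for i in (2,3,4)]
cv2.imwrite('pics/w234.png',cv2.resize(np.hstack(a),None,fx=1.66,fy=1.66))
print(ctrl.observe()['effort'].round(3))"
```

```text
t 6.675 pos [579.1 348.5  43.6] rot [-3.140e+00  3.000e-03 -2.402e+00] q6 -1.86 F [-0.2  6.9 -0.3] T [ 1.47  0.21 -0.06] w 0.22
REL [0.0019, 0.0001, 0.002] [-0.0, 0.0005, 0.1179]
[  -4.61  -101.267  -28.381   -2.156    0.828   -0.903]
```

View pics/w234.png

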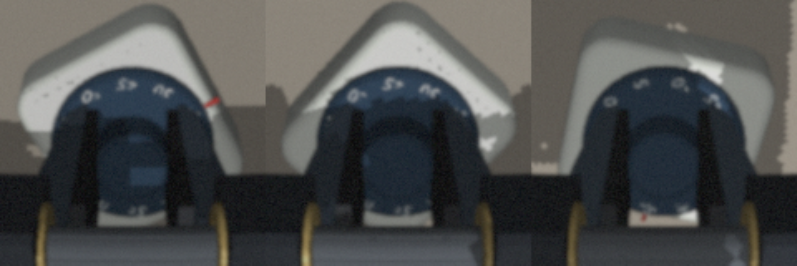

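From w2 to w3 the dial turned with the hand. From w3 to w4 the numerals shifted relative to the fingers, so the fingers slipped, probably at the end stop. I'll make one more firmer turn, then release, rise and read the dial.

Call:
apply_moves --rows '[[[0,0,0],[0,0,0]],[[0,0,0],[0,0,0]],[[0,0,0],[0,0,-0.02]],[[0,0,0],[0,0,-0.04]],[[0,0,0],[0,0,-0.06]],[[0,0,0],[0,0,-0.07]],[[0,0,0],[0,0,-0.07]]]' --squeeze 25

```text
time: 7.6
ee_pos: [578.7, 348.7, 43.5]
tcp_rot: [-3.14, 0.002, -1.965]
ft_force: [-2.1, 5.5, -0.6]
width: 0.215
```

```bash
python3 -c "
from h import *
rel(578,347.5,42,3.14)
c=cap('wrist','w5')"
```

```text
t 7.6 pos [578.7 348.7  43.5] rot [-3.140e+00  2.000e-03 -1.965e+00] q6 -2.29 F [-2.1  5.5 -0.6] T [ 0.9   0.61 -0.13] w 0.215
REL [0.0017, 0.0002, 0.0019] [-0.0001, 0.0004, 0.1875]
```

Call:
apply_moves --rows '[[[0,0,0],[0,0,0]],[[0,0,0],[0,0,0]],[[0,0,-0.05],[0,0,0]],[[0,0,-0.11],[0,0,0]],[[0,0,-0.11],[0,0,0.03]],[[0,0,-0.11],[0,0,0.06]],[[0,0,-0.11],[0,0,0.09]],[[0,0,-0.11],[0,0,0.12]],[[0,0,-0.11],[0,0,0.15]],[[0,0,-0.11],[0,0,0.186]],[[0,0,-0.11],[0,0,0.186]]]' --hand 0.55

```text
time: 9.02
ee_pos: [578.6, 348.4, 131.5]
tcp_rot: [3.141, 0.002, -3.139]
ft_force: [-0.2, 0.2, 0.3]
width: 0.55
```

```bash
python3 -c "
from h import *
rel(440,379,100,3.14159)
c=cap('wrist','w6');t=cap('top','top2')
r=lambda i,b,k:cv2.rotate(cv2.resize(b,(400,400),interpolation=cv2.INTER_CUBIC),k) if k is not None else cv2.resize(b,(400,400),interpolation=cv2.INTER_CUBIC)
a=cv2.imread('pics/w1.png')[175:295,260:380];b=c['img'][175:295,260:380]
cv2.imwrite('pics/w16.png',np.hstack([r(0,a,None),r(0,b,cv2.ROTATE_180)]))"
```

```text
t 9.025 pos [578.6 348.4 131.5] rot [ 3.141e+00  2.000e-03 -3.139e+00] q6 -1.12 F [-0.2  0.2  0.3] T [ 0.04 -0.02 -0.02] w 0.55
REL [0.1732, 0.0386, 0.039] [0.0002, 0.0004, 0.0004]
```

View pics/w16.png

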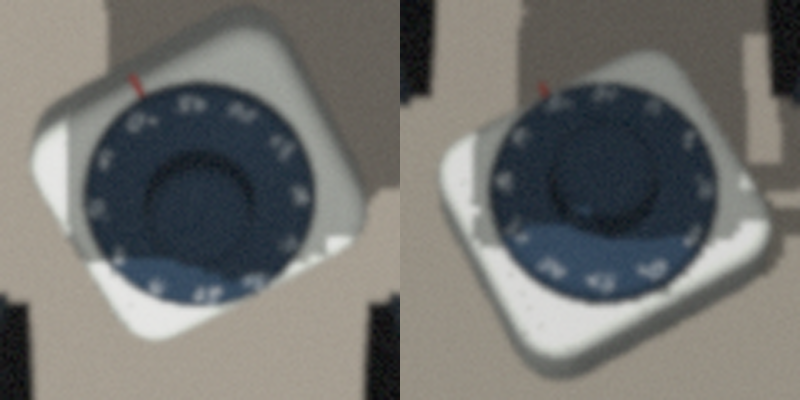

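```bash
cat > dial.py <<'E'
from h import *
def rectify(n,cx=577.8,cy=348.2,z=31):
    c=dict(np.load(f'pics/{n}.npz'));K=c['camera_matrix'];T=c['extrinsics'];s=8;h=int(28*s)
    g=np.arange(-h,h)/s;X=cx+np.repeat(-g[:,None],2*h,1);Y=cy-np.repeat(g[None],2*h,0) # up=+x,right=-y
    p=(np.stack([X,Y,np.full_like(X,z)],-1)-T[:3,3])@T[:3,:3]
    r=np.hypot(p[...,0],p[...,1]);th=np.arctan2(r,p[...,2]);k=th/r*K[0,0]
    return cv2.remap(c['img'],(p[...,0]*k+K[0,2]).astype(np.float32),(p[...,1]*k+K[1,2]).astype(np.float32),cv2.INTER_CUBIC)
if __name__=='__main__':
    I=[rectify(f'w{i}') for i in (1,2,3,4,5,6)]
    I=[cv2.resize(cv2.normalize(cv2.cvtColor(i,cv2.COLOR_BGR2GRAY),None,0,255,cv2.NORM_MINMAX),(266,266)) for i in I]
    I=[cv2.createCLAHE(3,(4,4)).apply(i) for i in I]
    cv2.imwrite('pics/rect.png',np.vstack([np.hstack(I[:3]),np.hstack(I[3:])]))
E
python3 dial.py
```

```text
(no output)
```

View pics/rect.png

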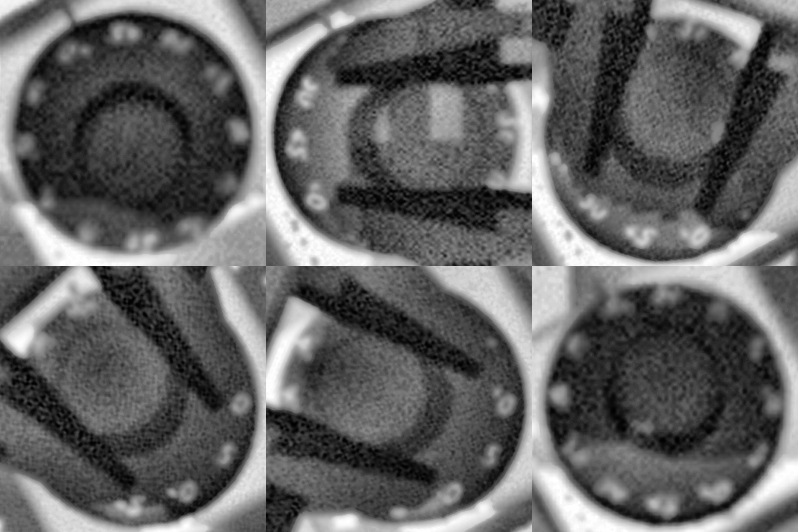

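Across w4 and w5 the numerals stay fixed in the world while the 25 N grip turned 25° over them. The torque was about 4 times the turning torque. The mark reading goes from about 21 to about 50, which is 5.24 rad, so the dial is at its end stop. The knob also showed that the top camera reads about 3.5 mm low in x. Next is the block.

Call:
apply_moves --rows '[[[0.08,0.018,0],[0,0,0]],[[0.1695,0.0386,0],[0,0,0]],[[0.1695,0.0386,0],[0,0,0]],[[0.1695,0.0386,0],[0,0,0]],[[0.1695,0.0386,0],[0,0,0]]]' --hand 0.7

```text
time: 9.75
ee_pos: [444.3, 378.5, 131.4]
tcp_rot: [3.14, 0.003, -3.136]
ft_force: [0.9, -0.4, 0.2]
width: 0.702
```

```bash
cat > wr.py <<'E'
from h import *
def wrect(c,m,z,name):
    n,l,s,ce=cv2.connectedComponentsWithStats(m.astype(np.uint8));i=1+s[1:,4].argmax()
    v,u=np.where(l==i);X=np.array([wplane(c,a,b,z)[:2] for a,b in zip(u,v)],np.float32);r=cv2.minAreaRect(X)
    print(name,len(u),np.round(r[0],1),np.round(r[1],1),round(r[2],2),'px',ce[i].round(0),s[i,:4])
def wpts(c):
    K=c['camera_matrix'];T=c['extrinsics'];v,u=np.mgrid[:480,:640];x=(u-K[0,2])/K[0,0];y=(v-K[1,2])/K[1,1];r=np.hypot(x,y)+1e-9
    k=np.tan(np.minimum(r,1.4))/r*c['range_z'];return np.stack([x*k,y*k,c['range_z']],-1)@T[:3,:3].T+T[:3,3]
E
python3 - <<'E'
from wr import *
rel(443,378.5,42,3.14159)
c=cap('wrist','w7');P=wpts(c)
near=(abs(P[...,0]-443)<70)&(abs(P[...,1]-378)<60)
wrect(c,near&(P[...,2]>68)&(P[...,2]<84),76,'grip');wrect(c,near&(P[...,2]>28)&(P[...,2]<42),34,'flange')
E
```

```text
t 9.75 pos [444.3 378.5 131.4] rot [ 3.140e+00  3.000e-03 -3.136e+00] q6 -0.97 F [ 0.9 -0.4  0.2] T [0.04 0.03 0.  ] w 0.702
REL [0.002, -0.0001, 0.1117] [0.0002, 0.0006, 0.0009]
grip 2524 [439.  379.8] [45.7 24.1] 1.39 px [321. 253.] [301 219  40  69]
flange 8064 [440.2 379.9] [88. 72.] 2.66 px [320. 227.] [268 175 102 117]
```

View pics/w7.png

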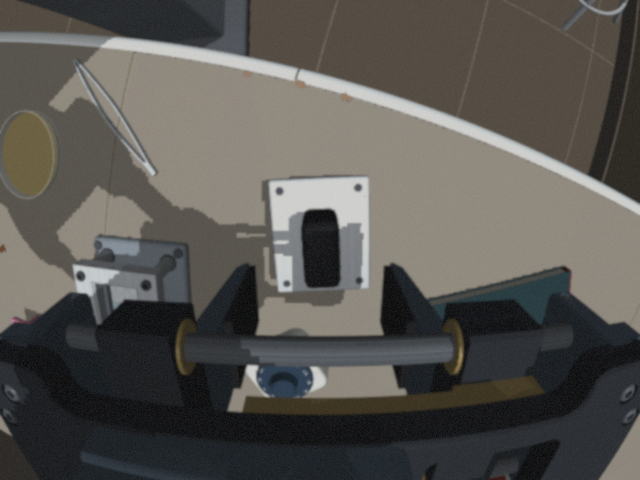

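Block seen at (320,230) with its grip at (321,253), between the fingertips at (245,270) and (395,270).

Call:
apply_moves --rows '[[[0.0048,0.0011,0.06],[0,0,-0.0025]],[[0.0048,0.0011,0.1],[0,0,-0.0025]],[[0.0048,0.0011,0.1105],[0,0,-0.0025]],[[0.0048,0.0011,0.1105],[0,0,-0.0025]],[[0.0048,0.0011,0.1105],[0,0,-0.0025]]]'

```text
time: 10.42
ee_pos: [441.9, 379.5, 43.5]
tcp_rot: [3.14, 0.004, -3.121]
ft_force: [-0.0, 0.1, 0.5]
width: 0.7
```

Call:
apply_moves --rows '[[[0,0,0],[0,0,0]],[[0,0,0],[0,0,0]],[[0,0,0],[0,0,0]],[[0,0,0],[0,0,0]],[[0,0,0],[0,0,0]],[[0,0,0],[0,0,0]]]' --hand 0 --squeeze 40

```text
time: 11.18
ee_pos: [441.9, 379.5, 43.6]
tcp_rot: [3.14, 0.004, -3.121]
ft_force: [-0.4, 0.6, 1.4]
width: 0.262
```

```bash
python3 -c "
from h import *
rel(517,215,150,3.063)"
```

```text
t 11.175 pos [441.9 379.5  43.6] rot [ 3.14   0.004 -3.121] q6 -0.98 F [-0.4  0.6  1.4] T [ 0.01  0.05 -0.  ] w 0.262
REL [-0.0903, -0.2072, -0.133] [0.0003, 0.0007, 0.0157]
```

Call:
apply_moves --rows '[[[0,0,-0.06],[0,0,0]],[[0,0,-0.133],[0,0,0]],[[0,0,-0.133],[0,0,0]],[[-0.03,-0.07,-0.133],[0,0,0.008]],[[-0.06,-0.14,-0.133],[0,0,0.0157]],[[-0.0903,-0.2072,-0.133],[0,0,0.0157]],[[-0.0903,-0.2072,-0.133],[0,0,0.0157]],[[-0.0903,-0.2072,-0.133],[0,0,0.0157]],[[-0.0903,-0.2072,-0.133],[0,0,0.0157]],[[-0.0903,-0.2072,-0.133],[0,0,0.0157]]]'

```text
time: 12.42
ee_pos: [516.5, 215.9, 149.7]
tcp_rot: [3.139, 0.004, 3.065]
ft_force: [-0.0, -0.7, -4.2]
width: 0.26
```

```bash
python3 - <<'E'
from wr import *
rel(517,215,150,3.063)
c=cap('wrist','w8');t=cap('top','top3');P=wpts(c)
near=(abs(P[...,0]-516)<80)&(abs(P[...,1]-215)<75)
wrect(c,near&(P[...,2]>132)&(P[...,2]<152),140.4,'flange')
wrect(c,near&(P[...,2]>172)&(P[...,2]<192),182.4,'grip')
hsv=cv2.cvtColor(c['img'],cv2.COLOR_BGR2HSV)
wrect(c,near&(P[...,2]>50)&(P[...,2]<66),58,'plate')
y=(hsv[...,0]>18)&(hsv[...,0]<35)&(hsv[...,1]>110)&near&(P[...,2]>50)&(P[...,2]<70)
h=np.zeros_like(y);h[:,:320]=1
for m,n in((y&h,'barL'),(y&~h,'barR')):
    if m.sum()>20:wrect(c,m,61,n)
E
```

```text
t 12.425 pos [516.5 215.9 149.7] rot [3.139 0.004 3.065] q6 -1.21 F [-0.  -0.7 -4.2] T [-0.  0.  0.] w 0.26
REL [-0.0008, -0.001, -0.0003] [0.0004, 0.0006, 0.0003]
flange 9728 [496.2 217.6] [71.6 52. ] 85.5 px [319. 243.] [245 207 148  98]
grip 4673 [500.9 217.2] [47.7 26.4] 85.48 px [319. 306.] [259 277 121  59]
plate 3638 [474.3 217.1] [78.3 29.9] 85.56 px [316. 182.] [260 165 113  43]
```

View pics/w8.png

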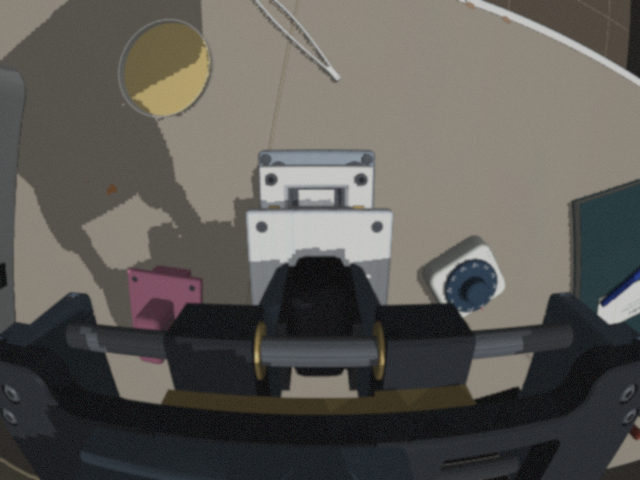

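Flange near edge at row 208 and plate near edge at row 165, both centred near column 318. I'll apply half-way corrections, lower to just above the window and compare again.

Call:
apply_moves --rows '[[[-0.0018,-0.0019,0.02],[0,0,0]],[[-0.0018,-0.0019,0.05],[0,0,0]],[[-0.0018,-0.0019,0.05],[0,0,0]],[[-0.0018,-0.0019,0.05],[0,0,0]]]'

```text
time: 13.02
ee_pos: [518.3, 214.2, 110.0]
tcp_rot: [3.139, 0.004, 3.064]
ft_force: [-0.4, -0.5, -4.6]
width: 0.266
```

```bash
python3 - <<'E'
from wr import *
rel(517,215,80,3.063)
c=cap('wrist','w9');P=wpts(c);t=cap('top','top4')
near=(abs(P[...,0]-516)<80)&(abs(P[...,1]-215)<75)
wrect(c,near&(P[...,2]>92)&(P[...,2]<112),100,'flange')
wrect(c,near&(P[...,2]>50)&(P[...,2]<66),58,'plate')
wrect(c,near&(P[...,2]>5)&(P[...,2]<20),12,'base')
cv2.imwrite('pics/w9c.png',cv2.resize(c['img'][130:330,200:440],None,fx=3.3,fy=3,interpolation=cv2.INTER_CUBIC)[:600])
E
```

```text
t 13.025 pos [518.3 214.2 110. ] rot [3.139 0.004 3.064] q6 -1.21 F [-0.4 -0.5 -4.6] T [ 0.    0.02 -0.01] w 0.266
REL [0.0018, 0.0008, 0.0375] [0.0004, 0.0006, 0.0002]
flange 9700 [498.3 215.9] [71.9 52.3] 85.48 px [319. 242.] [245 207 148  98]
plate 4182 [470.6 217.5] [78.  22.7] 85.52 px [318. 186.] [252 169 133  39]
base 2272 [458.6 218.5] [95.1 13.8] 85.53 px [318. 160.] [251 150 135  21]
```

View pics/w9c.png

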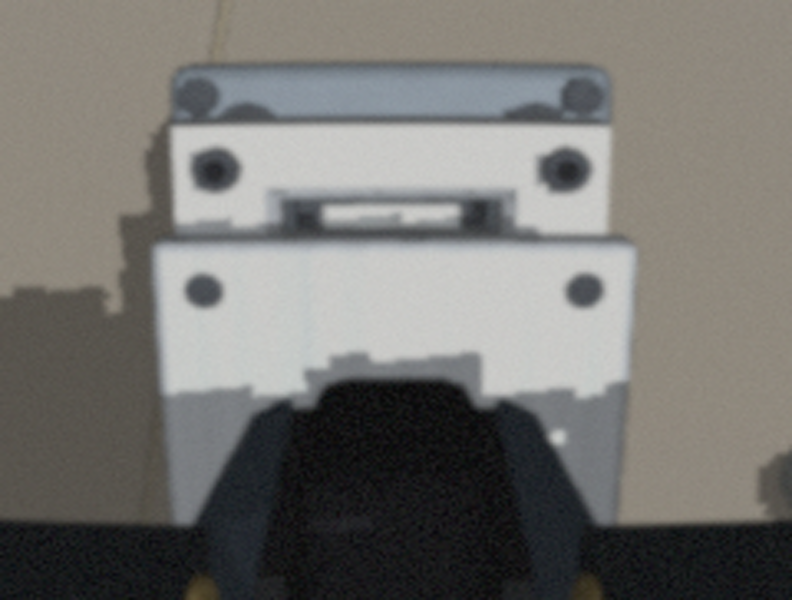

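The block centre reads (516.1,214.5) and the press (516.2,213.9), so they agree within 0.6 mm and the yaws match. I'll lower the foot into the window.

Call:
apply_moves --rows '[[[0,-0.0006,0.01],[0,0,0]],[[0,-0.0006,0.016],[0,0,0]],[[0,-0.0006,0.022],[0,0,0]],[[0,-0.0006,0.022],[0,0,0]],[[0,-0.0006,0.022],[0,0,0]]]'

```text
time: 13.75
ee_pos: [518.7, 213.8, 92.9]
tcp_rot: [3.139, 0.005, 3.064]
ft_force: [0.1, -0.2, -3.2]
width: 0.258
```

```bash
python3 -c "
from h import *
rel(518.3,213.7,86,3.063)"
```

```text
t 13.75 pos [518.7 213.8  92.9] rot [3.139 0.005 3.064] q6 -1.21 F [ 0.1 -0.2 -3.2] T [ 0.03  0.01 -0.05] w 0.258
REL [0.0006, -0.0002, 0.0087] [0.0004, 0.0008, 0.0002]
```

Call:
apply_moves --rows '[[[0,0,0.004],[0,0,0]],[[0,0,0.008],[0,0,0]],[[0,0,0.012],[0,0,0]],[[0,0,0.015],[0,0,0]],[[0,0,0.015],[0,0,0]],[[0,0,0.015],[0,0,0]]]' --squeeze 55

```text
time: 14.5
ee_pos: [518.8, 213.9, 81.1]
tcp_rot: [3.139, 0.005, 3.064]
ft_force: [-0.7, -0.8, 3.9]
width: 0.261
```

```bash
python3 -c "
from h import *
rel(518.3,213.7,78.6,3.063)"
```

```text
t 14.5 pos [518.8 213.9  81.1] rot [3.139 0.005 3.064] q6 -1.21 F [-0.7 -0.8  3.9] T [-0.12  0.39  0.  ] w 0.261
REL [0.0007, -0.0003, 0.0031] [0.0004, 0.0008, 0.0002]
```

Call:
apply_moves --rows '[[[0,0,0.0015],[0,0,0]],[[0,0,0.003],[0,0,0]],[[0,0,0.0037],[0,0,0]],[[0,0,0.0037],[0,0,0]],[[0,0,0.0037],[0,0,0]]]'

```text
time: 15.12
ee_pos: [518.9, 213.9, 78.6]
tcp_rot: [3.139, 0.006, 3.064]
ft_force: [-3.2, -0.2, 12.9]
width: 0.262
```

```bash
python3 -c "
from h import *
rel(518.3,213.7,78.6,3.063)"
```

```text
t 15.125 pos [518.9 213.9  78.6] rot [3.139 0.006 3.064] q6 -1.21 F [-3.2 -0.2 12.9] T [-0.45  0.9  -0.06] w 0.262
REL [0.0007, -0.0003, -0.0001] [0.0005, 0.0009, 0.0002]
```

Call:
apply_moves --rows '[[[0,0,0.001],[0,0,0]],[[0,0,0.0015],[0,0,0]],[[0,0,0.0015],[0,0,0]],[[0,0,0.0015],[0,0,0]]]'

```text
time: 15.62
ee_pos: [518.9, 213.9, 78.5]
tcp_rot: [3.139, 0.006, 3.065]
ft_force: [-7.3, -2.0, 28.6]
width: 0.26
```

```bash
python3 -c "
from h import *
rel(518.3,213.7,78.6,3.063)"
```

```text
t 15.625 pos [518.9 213.9  78.5] rot [3.139 0.006 3.065] q6 -1.21 F [-7.3 -2.  28.6] T [-1.04  1.84 -0.08] w 0.26
REL [0.0007, -0.0003, -0.0001] [0.0005, 0.001, 0.0002]
```

Force rose from 13 to 29 N with almost no travel, so the flange is on the hard stop. I'll ease to about 20 N and check.

Call:
apply_moves --rows '[[[0,0,0.0011],[0,0,0]],[[0,0,0.0011],[0,0,0]],[[0,0,0.0011],[0,0,0]],[[0,0,0.0011],[0,0,0]]]'

```text
time: 16.12
ee_pos: [518.9, 213.9, 78.5]
tcp_rot: [3.139, 0.007, 3.065]
ft_force: [-5.7, -2.1, 23.8]
width: 0.261
```

```bash
python3 - <<'E'
from wr import *
rel(518.3,213.7,78.6,3.063)
c=cap('wrist','w10');P=wpts(c)
near=(abs(P[...,0]-516)<80)&(abs(P[...,1]-215)<75)
m=near&(P[...,2]>63)&(P[...,2]<80);wrect(c,m,69,'flange')
v,u=np.where(cv2.erode(m.astype(np.uint8),np.ones((7,7)))>0);q=P[v,u]
k=np.linalg.lstsq(np.c_[q[:,:2]-[500,215],np.ones(len(q))],q[:,2],rcond=None)[0];print('flange plane slope,z',k.round(3))
wrect(c,near&(P[...,2]>50)&(P[...,2]<62),58,'plate');wrect(c,near&(P[...,2]>5)&(P[...,2]<20),12,'base')
cv2.imwrite('pics/w10c.png',cv2.resize(c['img'][130:330,200:440],None,fx=3,fy=3))
t=cap('top','top5');a=np.load('pics/top0.npz')['img']
print('moved dish/forceps/bottle diff',[np.abs(t['img'][r].astype(int)-a[r]).mean().round(1) for r in (np.s_[315:360,375:420],np.s_[320:375,320:370],np.s_[140:170,330:390])])
E
```

```text
t 16.125 pos [518.9 213.9  78.5] rot [3.139 0.007 3.065] q6 -1.21 F [-5.7 -2.1 23.8] T [-0.82  1.62 -0.05] w 0.261
REL [0.0007, -0.0003, -0.0001] [0.0005, 0.0011, 0.0003]
flange 9637 [498.7 215.5] [71.7 52.1] 85.47 px [319. 242.] [245 207 148  98]
flange plane slope,z [6.0000e-03 2.0000e-03 6.9231e+01]
plate 5023 [495.  215.7] [78.5 71.7] 85.54 px [317. 196.] [241 176 156 129]
base 3157 [459.  218.4] [94.1 14.4] 85.15 px [318. 164.] [243 153 151  25]
moved dish/forceps/bottle diff [np.float64(54.0), np.float64(25.6), np.float64(2.3)]
```

View pics/w10c.png

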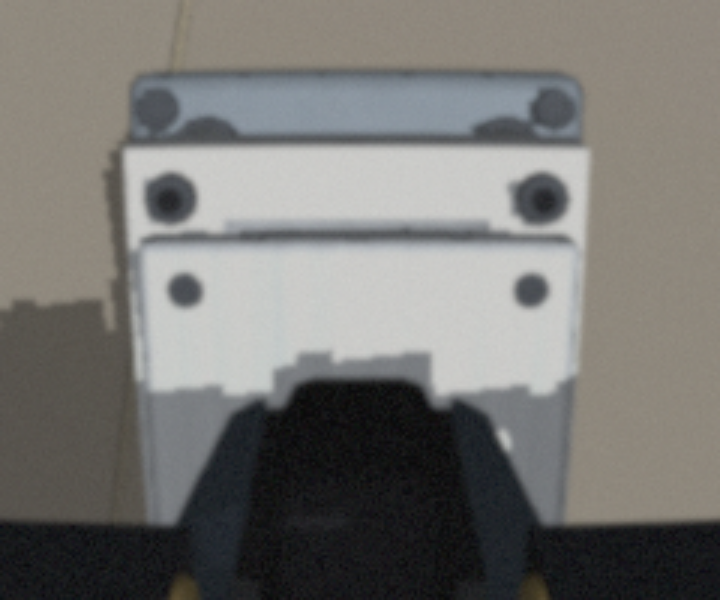

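The flange top reads 69.2 mm against 69 expected when pressed home. It is centred on the plate with 0.006 tilt, and the force is steady at 24 N. The top-view difference at the dish and forceps is probably the arm and its shadow, since the wrist pictures w7 and w8 show both lying undisturbed. I'll hand in.

```bash
python3 -c "
from h import *
ctrl.close_job();s=ctrl.observe();print(s['time'],s['ee_pos'],s['ft_force'])"
```

```text
the job is handed in; nothing more can be done
the job is handed in; nothing more can be done
```

I wound the timer to its end stop, then pressed the squash home, and handed the job in at about 16 s of the 67 s limit, still holding the block down. The hand-in gives no verdict, so what follows rests on my own last checks.

- **Dial:** I wound it in one long grasp rather than several, turning until the fingers slipped. A further 25° turn at 25 N squeeze left the numerals where they were. The mark's reading went from about 21 to about 50, which matches 5.24 rad. I inferred this from the pictures, as there was no direct joint reading.
- **Block:** At the last look the flange top was at 69.2 mm (69 expected when fully down), with a tilt of about 0.006 rad. The block was centred to within about 1 mm. The push was a steady 24 N, somewhat above the 15–20 N advised, and the grip was 55 N. The flange stopped moving as the force rose from 13 to 29 N, so it is on the stop bars.
- **Disagreement between cameras:** The top camera and the tool frame differed by about 3.5 mm in x at the timer. I aligned the block to the press with the wrist camera instead.
- **Objects to leave alone:** The bottles look unmoved in the final top view. The automatic before/after check for the dish and forceps differed strongly there, most likely because the arm and its shadow cover that area. The wrist pictures taken just before the pressing showed both undisturbed, and the arm never went down near them.

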